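# Move the cement jar along the indexed rail to the last jack

## Task

Set the jar of cement upright on the tray of the carrier on the rail, without dropping it, and let go of it. Then pull up the carrier's plunger knob, slide the carrier with its jar one hole along the rail towards the last jack (the pedestal with the upturned shoe last) and let the pin down fully home in that hole. Finish still holding the knob with the pin home: do not let go of it, and leave everything else on the bench as it is.

Things in the scene. Friction and masses are not known exactly. Their poses are not given: they have to be found in the camera images.
- jar: the jar of cement: squat round cream plastic jar, body 60 mm across up to 74 mm above its base, screw cap 51 mm across, 98 mm tall in all, about 0.25 to 0.5 kg. Origin: centre of its underside, z up when it stands
- rail: fixed perforated square aluminium tube, 30 x 30 mm, 350 mm long, its top face 60 mm above the bench, on two dark bolted feet (90 x 50 mm, clamps 66 mm high). Origin: on the bench under the middle of the tube; its y axis runs along the tube, its -x axis points to the robot's side. Five 13 mm holes in the top face, 50 mm apart, at y = -100, -50, 0, 50, 100 mm
- carrier (a joint): position (m) of the grey carrier, a square sleeve 80 mm long and 40 mm wide that slides on the tube; 0 = plunger over the middle hole, where it starts locked, + towards the rail's +y; the holes are at -0.10, -0.05, 0, 0.05, 0.10, with about 1.5 mm play either way when locked. Slides with about 3 N of friction and stays where it is left; its stops are at 0.108 either way
- tray (a point): the carrier's grey square jar tray, carried on a bracket on the robot's side of the tube. Origin: centre of the flat tray floor (top surface), 69 mm above the bench and 110 mm from the plunger's axis along the rail's -x; axes parallel to the rail's, so it moves with the carrier. Clear floor 96 x 96 mm, with a lip 6 mm high around it
- plunger (a joint): lift (m) of the spring plunger's pin: 0 = fully home, its nose 10 mm below the tube's top face; at 0.011 and more it is clear of the hole and the carrier is free to slide; stop at 0.014. The spring pushes it down with 8 N at 0, rising to 12 N at 0.014; let down between holes the round-nosed 10 mm pin rides on the tube and drops in at the next hole
- knob: the plunger's black round pull knob, 29 mm across and 26 mm high, upright axis, on top of the carrier over the tube. Origin: centre of the knob, 103 mm above the bench when the pin is home; it moves with carrier and pin. Under it a steel barrel 19 mm across reaches 88 mm above the bench, on the carrier's flat top (69 mm)
- jack: fixed last jack: a pedestal on a round dark base 120 mm across with a blue shoe last upside down on it (sole up, 250 mm above the bench), standing off one end of the rail or the other. Origin: centre of the base's underside
- bin: fixed grey open bin of insoles, 300 x 140 x 80 mm, standing off the rail's other end. Origin: centre of its underside
- bottle: tall translucent drinks bottle with a red cap, 62 mm across, 205 mm tall, standing on the bench; not the cement jar. Origin at its underside
- last_a: loose blue plastic shoe last on its sole, 250 x 80 x 98 mm, beyond the rail. Origin at its underside
- last_b: second loose blue shoe last like the first, beyond the rail. Origin at its underside
- hammer: small hammer lying off one end of the rail, pointing away from the robot, 210 mm long. Origin at its underside
- brush: glue brush lying off the other end of the rail, 170 mm long. Origin at its underside
- tackcup: small steel cup of tacks, 64 mm across, 55 mm tall, beyond the rail. Origin at its underside
Things that resemble listed ones, but are neither listed nor needed, are in the scene too. Of the things that look like the jar, the smallest one is meant.

How it is judged (in metres and radians):
On the way, in this order (a step that is already met when the one before it is completed fails the run):
1. the jar stands upright on the tray, let go, with the carrier still locked in its first hole (horizontal distance between jar and tray below 0.028 m and z of jar in the frame of tray between -0.006 and 0.006 m and angle between jar's own z axis and vertical below 0.08 rad and value of joint carrier between -0.004 and 0.004 m and contact force between the fingers and jar below 0.2 N and value of joint plunger below 0.004 m and linear speed of jar below 0.03 m/s), for 0.2 s.
2. the plunger is pulled out by its knob, the jar on the tray (horizontal distance between jar and tray below 0.028 m and z of jar in the frame of tray between -0.006 and 0.006 m and angle between jar's own z axis and vertical below 0.08 rad and value of joint plunger above 0.0085 m and contact force between the fingers and knob above 2 N), for 0.1 s.
3. the carrier with the jar is at the next hole towards the last jack, the pin fully home and the knob held (horizontal distance between jar and tray below 0.028 m and z of jar in the frame of tray between -0.006 and 0.006 m and angle between jar's own z axis and vertical below 0.08 rad and ((y of jack in the frame of rail above 0 m and value of joint carrier between 0.046 and 0.054 m) or (y of jack in the frame of rail below 0 m and value of joint carrier between -0.054 and -0.046 m)) and value of joint plunger below 0.002 m and contact force between the fingers and knob above 4 N), for 0.2 s.
At the end, for the whole second after the job is handed in: The carrier's pin is fully home (within 2 mm) in the hole next to its first one on the last jack's side (carrier within 4 mm of 50 mm), the fingers still hold the knob (over 4 N), and the jar stands upright (within 0.08 rad) on the tray floor inside its lip, at rest and not touched by the fingers (all of step 3 and contact force between the fingers and jar below 0.2 N and linear speed of jar below 0.03 m/s); the arm keeps its last pose, push and grip.
It fails at once if the jar is tipped over (angle between jar's own z axis and vertical above 0.5 rad).
It fails at once if the jar is dropped (falls faster than 0.6 m/s) (contact force between the fingers and jar below 0.2 N and linear speed of jar above 0.6 m/s).
It fails at once if the bottle, a loose last, the hammer, brush or cup is knocked out of its place (by 30 mm) (distance of any of bottle, last_a, last_b, hammer, brush, tackcup from where it was at the start of the episode above 0.03 m).
It also fails if it takes over 58 s, if anything falls off the work surface, if the arm or the gripper's body presses on something with over 40 N, if the wrist force passes 120 N, or if a joint passes its speed limit or range.

## Robot

A 7-joint arm with a two-finger parallel gripper is mounted at the origin on the work surface. World frame = base frame: x ahead of the robot, y to its left, z up, the work surface at z = 0. Lengths are in mm, angles in rad, forces in N, time in s.
With the tool pointing down it reaches from about 400 to 875 mm from the base axis. Payload 4.4 kg.
Tool frame: the origin (TCP) lies between the finger pads; the fingertips stand 22 mm ahead of it and the grasp point (between the pads) lies 3 mm ahead of it; z points along the fingers, y is the line along which they close (so a half turn about z gives the same grasp; the last joint's range is limited). The gripper opens to 85 mm and grips with 20 to 120 N. Pads are 22 mm wide; open, the fingers measure 114 mm over their backs; the gripper's body (76 mm by 85 mm) begins 54 mm behind the grasp point. The pads swing forward as they close: fully open they stand 13 mm farther back than shut.
Start: joints at [1.038, 0.628, 0.038, 1.517, -0.027, 0.996, -0.02], TCP at [292.549, -580.459, 225.613] pointing down, gripper open.
Joint ranges: [-3.06, 3.06], [-0.37, 2.12], [-1.25, 1.32], [0.18, 2.47], [-1.1, 4.24], [0.23, 1.98], [-2.94, 2.94]. Speed limits (rad/s): [2.57, 2.57, 3.14, 3.14, 3.14, 3.14, 3.14].

## Interface

Orientations are given as [roll, pitch, yaw] about the fixed x, y, z axes, in that order (R = Rz(yaw) Ry(pitch) Rx(roll)).
In Python, from cell import ctrl gives the robot as it stands.
- The arm moves only by the tool step_arm, never from a script. Its argument "plan" is a list of rows, each an object of numbers: "dx", "dy", "dz": the shift along the tool's x, y, z scaled (see below); "ax", "ay", "az": the turn, a rotation vector about the tool's x, y, z scaled (see below); "gripper": the opening, from 0 (shut) to 1 (fully open). A call has 1 to 20 rows; each row shifts and turns the commanded pose from where the row before left it, along the tool's axes as they then stand; what a row does not reach is not made up. The controller multiplies each number of a shift by 0.3 m and each number of a turn by 90 degrees. A row lasts 1/8 s, in which the tool goes at most 62.5 mm and 10.7 degrees, less where a joint would pass 70% of its speed; a pose out of reach is approached as far as the arm can. A call with a number of a shift or a turn outside -1 to 1 is refused whole. A call with a gripper value outside its range is refused whole. The fingers move at their own pace and stop on an object; the grip force is fixed at half the most. Time passes only in rows, so rows that do not move let the fingers close. It gives the time, the measured TCP pose, the force, the opening and the grip force at its end, in the units of the state.
- ctrl.read_state(): the state, without advancing time (a new reading comes with each control period).
- ctrl.get_image(name): name is "scene" or "top" or "wrist"; returns a dict with "color" (480x640x3 uint8, red, green, blue), "range_z" (480x640 float32, mm along the optical axis (not along the pixel's ray), 0 where there is no reading), "fx", "fy", "cx", "cy" (pixels), "k1" (the pictures are not rectified: a ray, as slopes to the right and down, at radius r is drawn at 1 + k1 r^2 times it, then the intrinsics apply), "T" (4x4, takes a point from camera to world coordinates); the wrist camera has in their place "T_tool_cam" (4x4, takes a point from camera to tool coordinates, whose origin is the TCP and whose axes are the flange's). Camera axes: x right, y down, z forward; pixel columns grow to the right and rows downward; lengths in mm; the calibration is good to about 2 mm. A picture is of the moment at which its call begins: read the wrist's pose just before it.
- ctrl.finish_job(): hands the job in; it is judged then, once.
The state is a dict: "clock": time; "qpos": joint angles; "qd": joint speeds; "tau": joint torques, N m; "eef_pos": TCP position; "tool_rot": TCP orientation; "force": force on the tool from outside, world axes, zero at the start; "torque": the same for the moment, N m; "width": finger opening in mm; "gripper_force": force on a finger pad.
Only numpy, scipy, OpenCV 4.12 (cv2) and the standard library are available. Lean on these libraries where they do the work, as an engineer would, in place of code of your own. Each camera call takes 0.05 s, during which the arm holds its last target. There are 200 camera calls.

## Working session

There is one attempt and no reset: what is moved stays moved. The work goes in short steps, Python scripts to look and compute and a tool call to move; the robot and the scene stay as the last step left them, time stands still between calls to the robot, and variables do not carry over. Pictures are saved under pics/ and viewed, at most 10 in all, crops included, and the job is handed in when it is done.

Besides the shell and the picture viewer there is one more tool, called in YAML: its name, and indented under it one key for each argument. step_arm: Moves the arm, as the interface text tells. Shifts and turns lie within -1 to 1; 1 stands for 0.3 m of shift or 90 degrees of turn. Its arguments: {"type":"object","properties":{"plan":{"type":"array"}},"required":["plan"]}

```bash
mkdir -p pics
cat > h.py <<'E'
import numpy as np, cv2
from cell import ctrl
def save(im,n): cv2.imwrite('pics/'+n,cv2.cvtColor(im,cv2.COLOR_RGB2BGR))
def T_of(d):
    if 'T' in d: return np.array(d['T'])
    from scipy.spatial.transform import Rotation as R
    s=d['state']; T=np.eye(4); T[:3,:3]=R.from_euler('xyz',s['tool_rot']).as_matrix(); T[:3,3]=s['eef_pos']
    return T@np.array(d['T_tool_cam'])
def get(n):
    s=ctrl.read_state(); d=ctrl.get_image(n); d['state']=s; return d
def slopes(d,u,v):
    x=(np.asarray(u,float)-d['cx'])/d['fx']; y=(np.asarray(v,float)-d['cy'])/d['fy']
    X,Y=x,y
    for _ in range(8):
        f=1+d['k1']*(X*X+Y*Y); X,Y=x/f,y/f
    return X,Y
def cloud(d):
    v,u=np.mgrid[:480,:640]; X,Y=slopes(d,u,v); z=d['range_z']
    P=np.stack([X*z,Y*z,z],-1); T=T_of(d); W=P@T[:3,:3].T+T[:3,3]; W[z<=0]=np.nan; return W
def onplane(d,u,v,h):
    X,Y=slopes(d,u,v); T=T_of(d); r=np.stack([X,Y,np.ones_like(X)],-1)@T[:3,:3].T
    return T[:3,3]+r*((h-T[2,3])/r[...,2])[...,None]
E
python3 - <<'E'
from h import *
import pickle
D={n:get(n) for n in('top','scene')}
pickle.dump(D,open('d.pkl','wb'))
for n,d in D.items(): save(d['color'],n+'.png'); print(n,d['fx'],d['k1'],np.round(d['T'],2).tolist())
s=ctrl.read_state(); print(s['eef_pos'],s['tool_rot'],s['width'],s['clock'])
E
```

```text
top 452.5627170477489 -0.09521736523067732 [[0.0, -1.0, 0.07, 461.04], [-1.0, -0.0, 0.02, -8.92], [-0.02, -0.07, -1.0, 1241.44], [0.0, 0.0, 0.0, 1.0]]
scene 543.9787513740175 0.04872851047902931 [[-0.52, 0.65, -0.56, 1319.92], [0.85, 0.38, -0.35, 484.78], [-0.02, -0.66, -0.75, 1163.63], [0.0, 0.0, 0.0, 1.0]]
[ 292.29634617 -579.9488496   224.79684102] [-3.13994241e+00  2.03554675e-05  4.66803285e-01] 85.22073250325928 0.1
```

View pics/top.png

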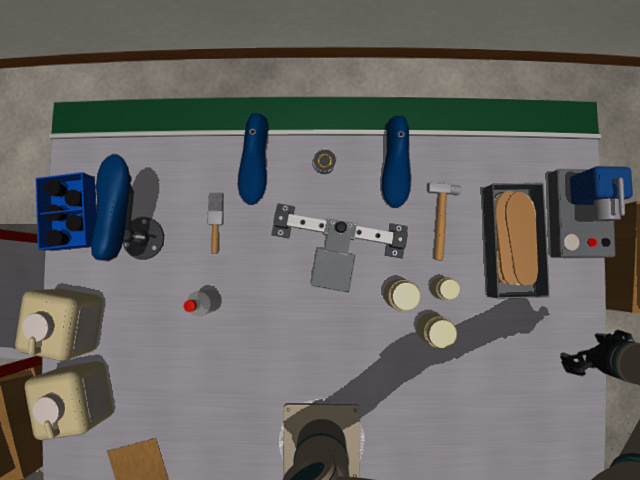

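View pics/scene.png

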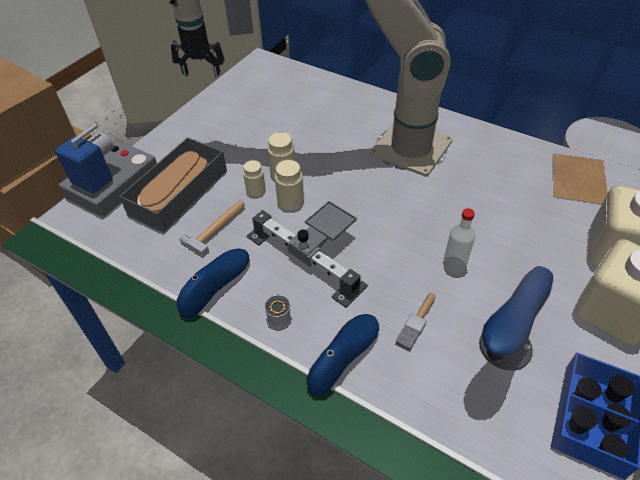

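The top view shows three cream jars: (404,295) big, (439,331) medium and (446,288) small. The small one fits "smallest". The jack is at the left (130,235), which is the +y side, and the knob is at (341,227). Next I'll measure them and enlarge the jars.

Run:
```python
from h import *
import pickle
D=pickle.load(open('d.pkl','rb'))
d=D['top'];W=cloud(d);hsv=cv2.cvtColor(d['color'],cv2.COLOR_RGB2HSV)
cream=((hsv[...,0]>18)&(hsv[...,0]<36)&(hsv[...,1]>30)&(hsv[...,2]>110))
for (u,v) in((404,295),(439,331),(446,288)):
    m=np.zeros_like(cream);m[v-22:v+23,u-22:u+23]=1
    m&=cream&(W[...,2]>15); P=W[m]; zt=np.percentile(P[:,2],95)
    c=(m&(W[...,2]>zt-8)); C=c.astype(np.uint8)
    n,l,st,ce=cv2.connectedComponentsWithStats(C); i=1+np.argmax(st[1:,4]); 
    cnt=cv2.findContours((l==i).astype(np.uint8),0,1)[0][0]
    (cu,cv_),r=cv2.minEnclosingCircle(cnt)
    print((u,v),'top z',zt.round(1),'cap centre',onplane(d,cu,cv_,zt).round(1),'diam px',2*r,'mm',2*r*(1241-zt)/452)
# knob
R=slice(205,300);Cc=slice(265,415)
g=(hsv[...,2]<60)&(W[...,2]>95)&(W[...,2]<130); g[:200]=0;g[260:]=0;g[:,:320]=0;g[:,362:]=0
ys,xs=np.nonzero(g);print('knob px',xs.mean(),ys.mean(),len(xs),np.nanmedian(W[g],0),onplane(d,xs.mean(),ys.mean(),116).round(1))
# tray
t=np.zeros_like(g);t[246:293,308:358]=1
t&=(abs(W[...,2]-70)<9)&(hsv[...,1]<60)&(hsv[...,2]>70)
cnt=max(cv2.findContours(t.astype(np.uint8),0,1)[0],key=cv2.contourArea);r=cv2.minAreaRect(cnt);print('tray',r,onplane(d,*r[0],72).round(1))
b=cv2.boxPoints(r);print(onplane(d,b[:,0],b[:,1],75).round(1).tolist(),np.nanmedian(W[t],0))
# rail tube bright
q=np.zeros_like(g);q[200:250,285:395]=1
q&=(hsv[...,1]<40)&(hsv[...,2]>170)&(abs(W[...,2]-60)<8)
p=W[q];p=p[:,:2];m=p.mean(0);e=np.linalg.svd(p-m,full_matrices=0)[2][0];print('rail',m,e,np.degrees(np.arctan2(e[1],e[0])),len(p))
c=d['color'][255:360,370:480];c=cv2.resize(c,None,fx=5,fy=5);
c2=D['scene']['color'][120:290,220:380];c2=cv2.resize(c2,(494,525))
c=c[:525,:300*1];save(np.hstack([cv2.resize(d['color'][255:360,385:465],(400,525)),c2[:,:400]]),'jars.png')
```

```text
(404, 295) top z 135.9 cap centre [ 400.  -204.6  135.9] diam px 28.23760986328125 mm 69.04023296518076
(439, 331) top z 135.7 cap centre [ 309.8 -293.1  135.7] diam px 28.181116104125977 mm 68.91127413254004
(446, 288) top z 101.8 cap centre [ 415.7 -320.4  101.8] diam px 20.3292236328125 mm 51.23746317346977
knob px 340.35 226.8 100 [570.47614378 -44.4903818  115.80296461] [570.8 -45.3 116. ]
tray ((333.251708984375, 266.5738525390625), (38.927913665771484, 45.647613525390625), 10.007980346679688) [472.1 -28.6  72. ]
[[422.8, 30.8, 75.0], [538.6, 10.9, 75.0], [521.4, -88.0, 75.0], [405.9, -67.7, 75.0]] [468.29059411 -28.09039104  69.65211263]
rail [572.33627408 -47.50238923] [0.17239255 0.98502833] 80.07304363789098 700
```

View pics/jars.png

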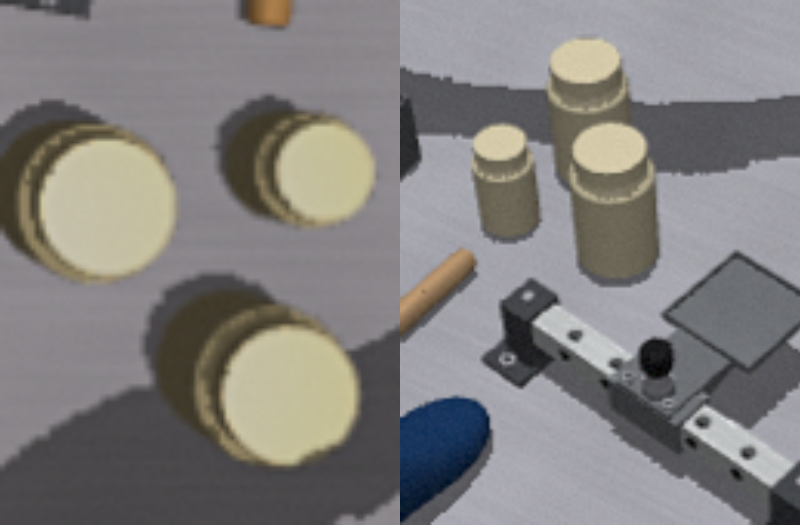

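The crop confirms it: the upper right jar in the top crop (446,288) is the smallest, with a 51 mm cap and about 98 mm tall, at world (416,-320). The other two have 69 mm caps and stand 132 mm tall. I'll go above it now.

step_arm:
  plan:
    - {"dx": 0.095,"dy": -0.0735,"gripper": 1}
    - {"dx": 0.095,"dy": -0.0735,"gripper": 1}
    - {"dx": 0.095,"dy": -0.0735,"gripper": 1}
    - {"dx": 0.095,"dy": -0.0735,"gripper": 1}
    - {"dx": 0.095,"dy": -0.0735,"gripper": 1}
    - {"dx": 0.095,"dy": -0.0735,"gripper": 1}
    - {"dx": 0.095,"dy": -0.0735,"gripper": 1}
    - {"dx": 0.095,"dy": -0.0735,"gripper": 1}
    - {"gripper": 1}
    - {"gripper": 1}

```text
invalid input
```

Run:
```python
from h import *
import pickle
d=get('wrist');pickle.dump(d,open('w1.pkl','wb'));save(d['color'],'w1.png')
print(d['state']['eef_pos'],d['state']['tool_rot'],T_of(d).round(2).tolist(),d['fx'],d['k1'])
W=cloud(d)
hsv=cv2.cvtColor(d['color'],cv2.COLOR_RGB2HSV)
m=(abs(W[...,2]-98)<8)&(hsv[...,0]>18)&(hsv[...,0]<36)
n,l,st,ce=cv2.connectedComponentsWithStats(m.astype(np.uint8))
for i in range(1,n):
  if st[i,4]>300:
    c=cv2.findContours((l==i).astype(np.uint8),0,1)[0][0];(a,b),r=cv2.minEnclosingCircle(c)
    z=np.nanmedian(W[l==i][:,2]);print(st[i],(a,b),r,z,onplane(d,a,b,98),2*r*(T_of(d)[2,3]-98)/d['fx'])
```

```text
[ 292.29634617 -579.9488496   224.79684102] [-3.13994241e+00  2.03554675e-05  4.66803285e-01] [[0.45, -0.84, -0.29, 367.75], [-0.89, -0.43, -0.14, -543.19], [-0.0, 0.32, -0.95, 373.48], [0.0, 0.0, 0.0, 1.0]] 355.4165931616348 -0.05883520894974654
[   0    0   37   97 2117] (8.0, 48.0) 48.662200927734375 100.44379257766082 [ 315.50710647 -319.76411809   98.        ] 75.43418919862134
```

View pics/w1.png

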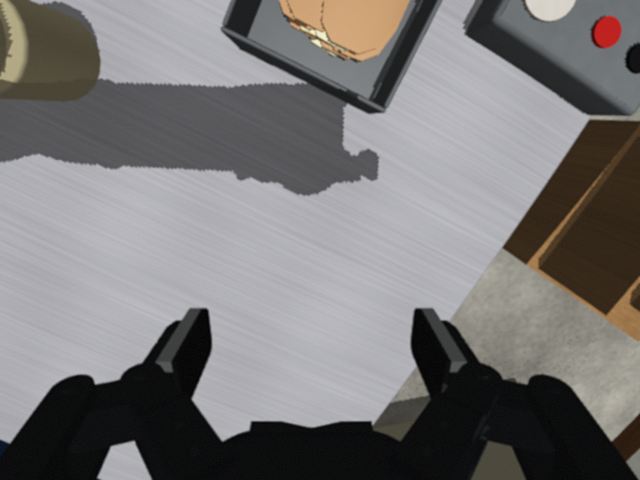

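The move was refused as "invalid input", so the picture only shows the start pose: bin at the top and fingers at the bottom. I'll retry with all keys given.

step_arm:
  plan:
    - {"dx": 0.095,"dy": -0.0735,"dz": 0,"ax": 0,"ay": 0,"az": 0,"gripper": 1}
    - {"dx": 0.095,"dy": -0.0735,"dz": 0,"ax": 0,"ay": 0,"az": 0,"gripper": 1}
    - {"dx": 0.095,"dy": -0.0735,"dz": 0,"ax": 0,"ay": 0,"az": 0,"gripper": 1}
    - {"dx": 0.095,"dy": -0.0735,"dz": 0,"ax": 0,"ay": 0,"az": 0,"gripper": 1}
    - {"dx": 0.095,"dy": -0.0735,"dz": 0,"ax": 0,"ay": 0,"az": 0,"gripper": 1}
    - {"dx": 0.095,"dy": -0.0735,"dz": 0,"ax": 0,"ay": 0,"az": 0,"gripper": 1}
    - {"dx": 0.095,"dy": -0.0735,"dz": 0,"ax": 0,"ay": 0,"az": 0,"gripper": 1}
    - {"dx": 0.095,"dy": -0.0735,"dz": 0,"ax": 0,"ay": 0,"az": 0,"gripper": 1}
    - {"dx": 0,"dy": 0,"dz": 0,"ax": 0,"ay": 0,"az": 0,"gripper": 1}
    - {"dx": 0,"dy": 0,"dz": 0,"ax": 0,"ay": 0,"az": 0,"gripper": 1}

```text
clock: 1.4
eef_pos: [416.4, -320.9, 225.6]
tool_rot: [3.141, 0.001, 0.466]
force: [-0.1, 0.5, 0.1]
width: 85.1
gripper_force: 0.0
```

```bash
cat > w.py <<'E'
from h import *
d=get('wrist');save(d['color'],'w2.png')
s=d['state'];p=np.array(s['eef_pos']);print(p,s['tool_rot'],s['clock'])
W=cloud(d)
hsv=cv2.cvtColor(d['color'],cv2.COLOR_RGB2HSV)
m=(abs(W[...,2]-98)<8)&(hsv[...,0]>18)&(hsv[...,0]<36)
n,l,st,ce=cv2.connectedComponentsWithStats(m.astype(np.uint8))
for i in range(1,n):
  if st[i,4]>300:
    c=cv2.findContours((l==i).astype(np.uint8),0,1)[0][0];(a,b),r=cv2.minEnclosingCircle(c)
    q=W[l==i];g=onplane(d,a,b,98);print(st[i],(a,b),np.nanmedian(q,0),np.ptp(q,0),g)
    print('tool shift /0.3m',(np.linalg.inv(np.array(T_of(d)@np.linalg.inv(np.array(d['T_tool_cam']))))[:3,:3]@(g-p)/300).round(4))
E
python3 w.py
```

```text
[ 416.41717687 -320.88818504  225.57410557] [3.14129594e+00 5.99368941e-04 4.66458786e-01] 1.4
[ 136  126   90  102 1581] (174.187744140625, 175.38963317871094) [ 430.45620689 -229.82162581  102.31978116] [73.12880079 75.07861005 15.9877155 ] [ 406.05753944 -207.6710184    98.        ]
tool shift /0.3m [ 0.1391 -0.3527  0.4251]
[ 283  193   63   62 2976] (313.856201171875, 223.771240234375) [ 419.96179021 -322.85615327   98.29406355] [50.4323403  50.52684189 10.92466387] [ 419.84271005 -323.10237206   98.        ]
tool shift /0.3m [0.0071 0.0116 0.4252]
[ 188  271   90   72 1444] (231.87229919433594, 313.73724365234375) [ 342.1044701  -292.70598159  101.77514777] [48.86547975 80.21736049 15.9924028 ] [ 312.59102845 -295.59642702   98.        ]
tool shift /0.3m [-0.2709 -0.2311  0.4253]
```

The wrist view puts the small jar at (420,-323), with a 50 mm cap. I'll correct slightly, go down to TCP z of about 58, and close.

step_arm:
  plan:
    - {"dx": 0.006,"dy": 0.01,"dz": 0,"ax": 0,"ay": 0,"az": 0,"gripper": 1}
    - {"dx": 0,"dy": 0,"dz": 0.08,"ax": 0,"ay": 0,"az": 0,"gripper": 1}
    - {"dx": 0,"dy": 0,"dz": 0.08,"ax": 0,"ay": 0,"az": 0,"gripper": 1}
    - {"dx": 0,"dy": 0,"dz": 0.08,"ax": 0,"ay": 0,"az": 0,"gripper": 1}
    - {"dx": 0,"dy": 0,"dz": 0.08,"ax": 0,"ay": 0,"az": 0,"gripper": 1}
    - {"dx": 0,"dy": 0,"dz": 0.08,"ax": 0,"ay": 0,"az": 0,"gripper": 1}
    - {"dx": 0,"dy": 0,"dz": 0.08,"ax": 0,"ay": 0,"az": 0,"gripper": 1}
    - {"dx": 0,"dy": 0,"dz": 0.08,"ax": 0,"ay": 0,"az": 0,"gripper": 1}
    - {"dx": 0,"dy": 0,"dz": 0,"ax": 0,"ay": 0,"az": 0,"gripper": 1}
    - {"dx": 0,"dy": 0,"dz": 0,"ax": 0,"ay": 0,"az": 0,"gripper": 0}
    - {"dx": 0,"dy": 0,"dz": 0,"ax": 0,"ay": 0,"az": 0,"gripper": 0}
    - {"dx": 0,"dy": 0,"dz": 0,"ax": 0,"ay": 0,"az": 0,"gripper": 0}
    - {"dx": 0,"dy": 0,"dz": 0,"ax": 0,"ay": 0,"az": 0,"gripper": 0}
    - {"dx": 0,"dy": 0,"dz": 0,"ax": 0,"ay": 0,"az": 0,"gripper": 0}
    - {"dx": 0,"dy": 0,"dz": 0,"ax": 0,"ay": 0,"az": 0,"gripper": 0}

```text
clock: 3.32
eef_pos: [420.2, -322.6, 59.4]
tool_rot: [3.14, -0.001, 0.467]
force: [-1.7, 1.4, 5.7]
width: 56.4
gripper_force: 62.1
```

step_arm:
  plan:
    - {"dx": 0,"dy": 0,"dz": -0.02,"ax": 0,"ay": 0,"az": 0,"gripper": 0}
    - {"dx": 0,"dy": 0,"dz": -0.05,"ax": 0,"ay": 0,"az": 0,"gripper": 0}
    - {"dx": 0,"dy": 0,"dz": -0.07,"ax": 0,"ay": 0,"az": 0,"gripper": 0}
    - {"dx": 0,"dy": 0,"dz": -0.07,"ax": 0,"ay": 0,"az": 0,"gripper": 0}
    - {"dx": 0,"dy": 0,"dz": -0.07,"ax": 0,"ay": 0,"az": 0,"gripper": 0}
    - {"dx": 0,"dy": 0,"dz": -0.07,"ax": 0,"ay": 0,"az": 0,"gripper": 0}
    - {"dx": 0,"dy": 0,"dz": -0.07,"ax": 0,"ay": 0,"az": 0,"gripper": 0}
    - {"dx": 0,"dy": 0,"dz": -0.07,"ax": 0,"ay": 0,"az": 0,"gripper": 0}
    - {"dx": 0,"dy": 0,"dz": -0.05,"ax": 0,"ay": 0,"az": 0,"gripper": 0}
    - {"dx": 0,"dy": 0,"dz": -0.02,"ax": 0,"ay": 0,"az": 0,"gripper": 0}
    - {"dx": 0,"dy": 0,"dz": 0,"ax": 0,"ay": 0,"az": 0,"gripper": 0}
    - {"dx": 0,"dy": 0,"dz": 0,"ax": 0,"ay": 0,"az": 0,"gripper": 0}

```text
clock: 4.82
eef_pos: [419.2, -321.8, 224.9]
tool_rot: [-3.14, 0.001, 0.467]
force: [-0.4, 0.2, -5.2]
width: 56.2
gripper_force: 64.9
```

Run:
```python
from h import *
d=get('top');W=cloud(d)
# jar held + scene for tray with arm away
d2=get('wrist');W2=cloud(d2);p=np.array(d2['state']['eef_pos'])
hsv=cv2.cvtColor(d2['color'],cv2.COLOR_RGB2HSV)
m=(hsv[...,0]>18)&(hsv[...,0]<36)&(hsv[...,1]>30)&(np.linalg.norm(W2[...,:2]-p[:2],axis=-1)<45)&(W2[...,2]>150)
q=W2[m];print(p,len(q),np.nanmin(q,0),np.nanmax(q,0),np.percentile(q[:,2],[5,25,50,75,95]))
t=m&(W2[...,2]>np.percentile(q[:,2],50)-4);A=W2[t];c=np.linalg.lstsq(np.c_[A[:,:2],np.ones(len(A))],A[:,2],rcond=None)[0];print('cap plane slope',c,len(A),np.median(A,0),np.ptp(A,0))
save(d2['color'],'w3.png')
```

```text
[ 419.27096004 -321.85441322  224.83706798] 21010 [ 393.20955061 -352.3299957   168.2070798 ] [ 447.93840896 -280.44394876  277.86961161] [195.63639392 241.64341774 263.06847056 263.89751113 264.58560423]
cap plane slope [-2.27968650e-02  6.67535896e-03  2.75449806e+02] 12162 [ 421.17466483 -322.10572246  263.79925729] [50.4865842  68.03871227 18.79915994]
```

View pics/w3.png

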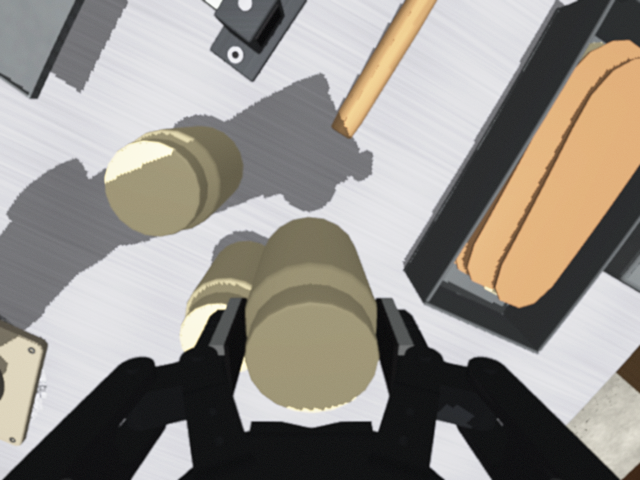

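The jar is held upright, cap top at 264 and base about 59 mm below the TCP. I'll turn to the rail's yaw and carry it over the tray.

step_arm:
  plan:
    - {"dx": 0,"dy": 0,"dz": 0,"ax": 0,"ay": 0,"az": 0.08,"gripper": 0}
    - {"dx": 0,"dy": 0,"dz": 0,"ax": 0,"ay": 0,"az": 0.11,"gripper": 0}
    - {"dx": 0,"dy": 0,"dz": 0,"ax": 0,"ay": 0,"az": 0.11,"gripper": 0}
    - {"dx": 0,"dy": 0,"dz": 0,"ax": 0,"ay": 0,"az": 0.1074,"gripper": 0}
    - {"dx": -0.024,"dy": -0.05,"dz": 0,"ax": 0,"ay": 0,"az": 0,"gripper": 0}
    - {"dx": 0,"dy": -0.09,"dz": 0,"ax": 0,"ay": 0,"az": 0,"gripper": 0}
    - {"dx": 0,"dy": -0.1,"dz": 0,"ax": 0,"ay": 0,"az": 0,"gripper": 0}
    - {"dx": 0,"dy": -0.1,"dz": 0,"ax": 0,"ay": 0,"az": 0,"gripper": 0}
    - {"dx": 0,"dy": -0.1,"dz": 0,"ax": 0,"ay": 0,"az": 0,"gripper": 0}
    - {"dx": 0,"dy": -0.1,"dz": 0,"ax": 0,"ay": 0,"az": 0,"gripper": 0}
    - {"dx": 0,"dy": -0.1,"dz": 0,"ax": 0,"ay": 0,"az": 0,"gripper": 0}
    - {"dx": 0,"dy": -0.1,"dz": 0,"ax": 0,"ay": 0,"az": 0,"gripper": 0}
    - {"dx": 0,"dy": -0.1,"dz": 0,"ax": 0,"ay": 0,"az": 0,"gripper": 0}
    - {"dx": 0,"dy": -0.1,"dz": 0,"ax": 0,"ay": 0,"az": 0,"gripper": 0}
    - {"dx": 0,"dy": -0.05,"dz": 0,"ax": 0,"ay": 0,"az": 0,"gripper": 0}
    - {"dx": 0,"dy": 0,"dz": 0,"ax": 0,"ay": 0,"az": 0,"gripper": 0}
    - {"dx": 0,"dy": 0,"dz": 0,"ax": 0,"ay": 0,"az": 0,"gripper": 0}

```text
clock: 7.05
eef_pos: [463.3, -29.7, 225.6]
tool_rot: [3.141, 0.0, -0.174]
force: [0.6, -0.7, -4.1]
width: 56.2
gripper_force: 65.0
```

Run:
```python
from h import *
d=get('wrist');W=cloud(d);s=d['state'];p=np.array(s['eef_pos']);print(p,s['tool_rot'])
hsv=cv2.cvtColor(d['color'],cv2.COLOR_RGB2HSV)
k=(hsv[...,2]<70)&(W[...,2]>100)&(W[...,2]<122)&(np.hypot(W[...,0]-572,W[...,1]+46)<30)
print('knob',k.sum(),np.nanmedian(W[k],0),np.nanmin(W[k],0),np.nanmax(W[k],0))
k&=W[...,2]>np.nanmax(W[k][:,2])-5
if k.any():
  c=max(cv2.findContours(k.astype(np.uint8),0,1)[0],key=cv2.contourArea);(a,b),r=cv2.minEnclosingCircle(c);print((a,b),r,onplane(d,a,b,116))
m=(hsv[...,0]>18)&(hsv[...,0]<36)&(np.hypot(W[...,0]-p[0],W[...,1]-p[1])<34)&(abs(W[...,2]-264)<4)
print('cap',np.nanmedian(W[m],0),m.sum())
ux=np.array([.985,-.172]);rel=(W[...,:2]-np.array([465,-28]))
a=rel@ux;b=rel@np.array([.172,.985])
t=(abs(W[...,2]-72)<8)&(abs(a)<75)&(abs(b)<75)
for n,x in(('a',a),('b',b)): print(n,np.percentile(x[t],[0.5,2,50,98,99.5]))
tt=t&(abs(a)<30); print('b edges in middle',np.percentile(b[tt],[.5,2,98,99.5]),tt.sum())
lo=(W[...,2]>50)&(W[...,2]<85)&(np.abs(b)<48); print('a far',np.percentile(a[lo&(a<75)],[.5,99.5]))
q=(hsv[...,1]<45)&(hsv[...,2]>150)&(abs(W[...,2]-60)<6);P=W[q][:,:2];print(len(P));mm=P.mean(0);e=np.linalg.svd(P-mm,full_matrices=0)[2][0];print('rail',mm,e)
save(d['color'],'w4.png')
```

```text
[463.33909742 -29.71476128 225.59116835] [ 3.14063293e+00  2.57295767e-04 -1.73986707e-01]
knob 1275 [574.18257117 -47.4477875  115.96926673] [559.75649286 -61.75781485 109.84179011] [586.92567335 -34.26329582 118.43395731]
(308.368896484375, 75.92222595214844) 21.241453170776367 [573.33570901 -48.03410321 116.        ]
cap [464.92760059 -30.7016206  264.55123241] 12262
a [-40.62853478 -30.51815742  27.71642885  72.6562671   74.27013952]
b [-50.57505961 -49.31854335  -1.10516891  47.34163057  48.64472487]
b edges in middle [-50.57565783 -49.53042595  47.70764333  48.84360349] 5384
a far [-37.08038707  74.27416222]
9541
rail [573.63396007 -46.39656748] [0.16607221 0.98611359]
```

View pics/w4.png

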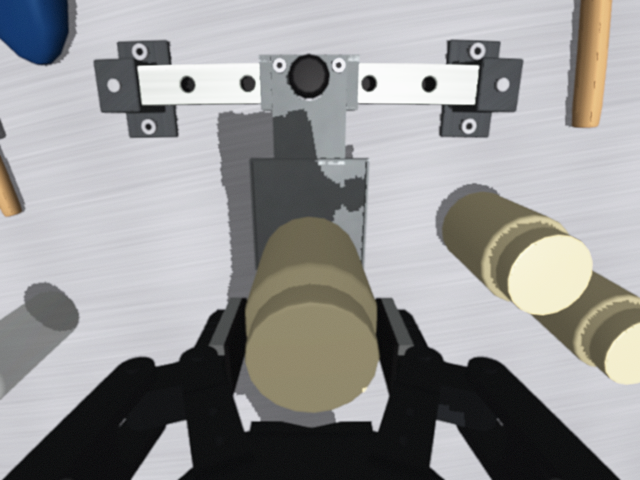

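The wrist view shows the knob at (308,76), world (573.7,-47.7), which puts the tray centre at (465,-29.4). The jar is over it to within 2 mm, so I'll lower.

step_arm:
  plan:
    - {"dx": 0,"dy": 0,"dz": 0.03,"ax": 0,"ay": 0,"az": 0,"gripper": 0}
    - {"dx": 0,"dy": 0,"dz": 0.06,"ax": 0,"ay": 0,"az": 0,"gripper": 0}
    - {"dx": 0,"dy": 0,"dz": 0.07,"ax": 0,"ay": 0,"az": 0,"gripper": 0}
    - {"dx": 0,"dy": 0,"dz": 0.07,"ax": 0,"ay": 0,"az": 0,"gripper": 0}
    - {"dx": 0,"dy": 0,"dz": 0.05,"ax": 0,"ay": 0,"az": 0,"gripper": 0}
    - {"dx": 0,"dy": 0,"dz": 0.02,"ax": 0,"ay": 0,"az": 0,"gripper": 0}
    - {"dx": 0,"dy": 0,"dz": 0.01,"ax": 0,"ay": 0,"az": 0,"gripper": 0}
    - {"dx": 0,"dy": 0,"dz": 0,"ax": 0,"ay": 0,"az": 0,"gripper": 0}
    - {"dx": 0,"dy": 0,"dz": 0,"ax": 0,"ay": 0,"az": 0,"gripper": 0}

```text
clock: 8.22
eef_pos: [464.2, -28.4, 133.1]
tool_rot: [-3.141, -0.001, -0.173]
force: [-0.6, 0.1, -4.6]
width: 55.7
gripper_force: 65.1
```

step_arm:
  plan:
    - {"dx": 0,"dy": 0,"dz": 0.005,"ax": 0,"ay": 0,"az": 0,"gripper": 0}
    - {"dx": 0,"dy": 0,"dz": 0.004,"ax": 0,"ay": 0,"az": 0,"gripper": 0}
    - {"dx": 0,"dy": 0,"dz": 0.003,"ax": 0,"ay": 0,"az": 0,"gripper": 0}
    - {"dx": 0,"dy": 0,"dz": 0,"ax": 0,"ay": 0,"az": 0,"gripper": 0}

```text
clock: 8.72
eef_pos: [463.7, -28.4, 128.9]
tool_rot: [3.142, 0.0, -0.173]
force: [0.8, 0.3, -4.4]
width: 56.2
gripper_force: 65.1
```

step_arm:
  plan:
    - {"dx": 0,"dy": 0,"dz": 0.004,"ax": 0,"ay": 0,"az": 0,"gripper": 0}
    - {"dx": 0,"dy": 0,"dz": 0,"ax": 0,"ay": 0,"az": 0,"gripper": 0}

```text
clock: 8.98
eef_pos: [464.2, -28.4, 128.5]
tool_rot: [-3.141, -0.001, -0.173]
force: [-1.4, -0.0, 4.1]
width: 56.2
gripper_force: 66.1
```

Contact. Release and rise.

step_arm:
  plan:
    - {"dx": 0,"dy": 0,"dz": 0,"ax": 0,"ay": 0,"az": 0,"gripper": 0.75}
    - {"dx": 0,"dy": 0,"dz": 0,"ax": 0,"ay": 0,"az": 0,"gripper": 0.8}
    - {"dx": 0,"dy": 0,"dz": 0,"ax": 0,"ay": 0,"az": 0,"gripper": 0.9}
    - {"dx": 0,"dy": 0,"dz": 0,"ax": 0,"ay": 0,"az": 0,"gripper": 1}
    - {"dx": 0,"dy": 0,"dz": 0,"ax": 0,"ay": 0,"az": 0,"gripper": 1}
    - {"dx": 0,"dy": 0,"dz": -0.04,"ax": 0,"ay": 0,"az": 0,"gripper": 1}
    - {"dx": 0,"dy": 0,"dz": -0.06,"ax": 0,"ay": 0,"az": 0,"gripper": 1}
    - {"dx": 0,"dy": 0,"dz": -0.08,"ax": 0,"ay": 0,"az": 0,"gripper": 1}
    - {"dx": 0,"dy": 0,"dz": -0.08,"ax": 0,"ay": 0,"az": 0,"gripper": 1}
    - {"dx": 0,"dy": 0,"dz": -0.06,"ax": 0,"ay": 0,"az": 0,"gripper": 1}
    - {"dx": 0,"dy": 0,"dz": 0,"ax": 0,"ay": 0,"az": 0,"gripper": 1}
    - {"dx": 0,"dy": 0,"dz": 0,"ax": 0,"ay": 0,"az": 0,"gripper": 1}

```text
clock: 10.48
eef_pos: [463.4, -28.3, 223.6]
tool_rot: [-3.142, 0.0, -0.173]
force: [0.2, -0.9, 0.2]
width: 85.2
gripper_force: 0.0
```

```bash
cat > k.py <<'E'
from h import *
d=get('wrist');W=cloud(d);s=d['state'];p=np.array(s['eef_pos']);print(p,s['tool_rot'],s['clock'],s['width'])
hsv=cv2.cvtColor(d['color'],cv2.COLOR_RGB2HSV)
k=(hsv[...,2]<70)&(W[...,2]>112)&(W[...,2]<122)&(np.hypot(W[...,0]-573.5,W[...,1]+47.5)<25)
c=max(cv2.findContours(k.astype(np.uint8),0,1)[0],key=cv2.contourArea);(a,b),r=cv2.minEnclosingCircle(c);g=onplane(d,a,b,116);print('knob',(a,b),g,np.nanmedian(W[k],0))
m=(hsv[...,0]>18)&(hsv[...,0]<36)&(np.hypot(W[...,0]-465,W[...,1]+29)<50)&(abs(W[...,2]-167)<5)
A=W[m]
if len(A): print('cap',A.min(0)/2+A.max(0)/2,np.median(A,0),np.linalg.lstsq(np.c_[A[:,:2]-A[:,:2].mean(0),np.ones(len(A))],A[:,2],rcond=None)[0],len(A))
y=s['tool_rot'][2];v=(g-p)[:2];print('tool shift/0.3',(v@[np.cos(y),np.sin(y)]/300).round(4),(v@[np.sin(y),-np.cos(y)]/300).round(4))
E
python3 k.py
```

```text
[463.43865249 -28.30820546 223.60516726] [-3.14157499e+00  4.30578945e-04 -1.73045560e-01] 10.475 85.18497804759902
knob (311.0, 75.42857360839844) [573.24357869 -48.17042761 116.        ] [573.42872177 -48.09860099 115.96828849]
cap [462.83189059 -27.76714796 165.8619251 ] [464.6404815  -28.20537273 167.2401198 ] [-1.13353317e-02  1.16291030e-03  1.67167146e+02] 4828
tool shift/0.3 0.3719 0.0022
```

The jar stands upright at (464.6,-28.2), top at 167. Now the knob.

step_arm:
  plan:
    - {"dx": 0.06,"dy": 0.002,"dz": 0,"ax": 0,"ay": 0,"az": 0,"gripper": 1}
    - {"dx": 0.11,"dy": 0,"dz": 0,"ax": 0,"ay": 0,"az": 0,"gripper": 1}
    - {"dx": 0.12,"dy": 0,"dz": 0,"ax": 0,"ay": 0,"az": 0,"gripper": 1}
    - {"dx": 0.08,"dy": 0,"dz": 0,"ax": 0,"ay": 0,"az": 0,"gripper": 1}
    - {"dx": 0,"dy": 0,"dz": 0.06,"ax": 0,"ay": 0,"az": 0,"gripper": 1}
    - {"dx": 0,"dy": 0,"dz": 0.08,"ax": 0,"ay": 0,"az": 0,"gripper": 1}
    - {"dx": 0,"dy": 0,"dz": 0.08,"ax": 0,"ay": 0,"az": 0,"gripper": 1}
    - {"dx": 0,"dy": 0,"dz": 0.08,"ax": 0,"ay": 0,"az": 0,"gripper": 1}
    - {"dx": 0,"dy": 0,"dz": 0.06,"ax": 0,"ay": 0,"az": 0,"gripper": 1}
    - {"dx": 0,"dy": 0,"dz": 0.025,"ax": 0,"ay": 0,"az": 0,"gripper": 1}
    - {"dx": 0,"dy": 0,"dz": 0,"ax": 0,"ay": 0,"az": 0,"gripper": 1}
    - {"dx": 0,"dy": 0,"dz": 0,"ax": 0,"ay": 0,"az": 0,"gripper": 1}

```text
clock: 12.02
eef_pos: [573.5, -48.2, 108.8]
tool_rot: [-3.142, -0.001, -0.173]
force: [-1.0, 0.1, 0.0]
width: 85.3
gripper_force: 0.0
```

```bash
python3 k.py
python3 - <<'E'
from h import *
save(get('wrist')['color'],'w5.png')
E
```

```text
[573.51354842 -48.21778918 108.84260172] [-3.14151231e+00 -1.03283358e-03 -1.73208367e-01] 12.025 85.34752926201125
knob (309.1755676269531, 307.0114440917969) [576.86869091 -48.53103295 116.        ] [576.39852031 -48.38420679 116.01373219]
tool shift/0.3 0.0112 -0.0009
```

View pics/w5.png

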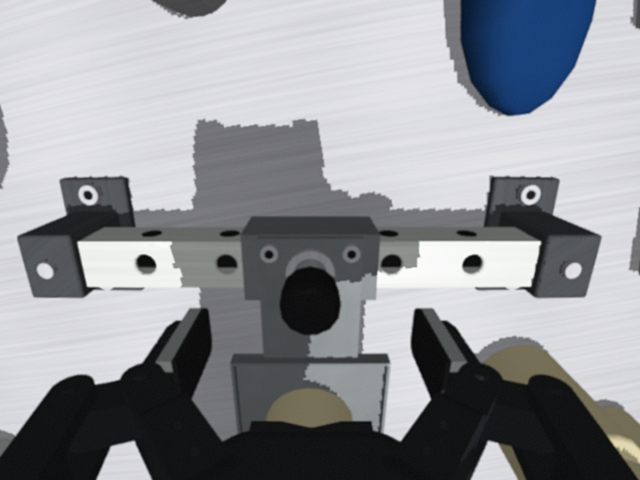

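The knob (310,300) sits between the open fingers, within a couple of mm. Close on it.

step_arm:
  plan:
    - {"dx": 0.005,"dy": 0,"dz": 0,"ax": 0,"ay": 0,"az": 0,"gripper": 0.6}
    - {"dx": 0,"dy": 0,"dz": 0,"ax": 0,"ay": 0,"az": 0,"gripper": 0}
    - {"dx": 0,"dy": 0,"dz": 0,"ax": 0,"ay": 0,"az": 0,"gripper": 0}
    - {"dx": 0,"dy": 0,"dz": 0,"ax": 0,"ay": 0,"az": 0,"gripper": 0}
    - {"dx": 0,"dy": 0,"dz": 0,"ax": 0,"ay": 0,"az": 0,"gripper": 0}
    - {"dx": 0,"dy": 0,"dz": 0,"ax": 0,"ay": 0,"az": 0,"gripper": 0}
    - {"dx": 0,"dy": 0,"dz": 0,"ax": 0,"ay": 0,"az": 0,"gripper": 0}
    - {"dx": 0,"dy": 0,"dz": 0,"ax": 0,"ay": 0,"az": 0,"gripper": 0}
    - {"dx": 0,"dy": 0,"dz": 0,"ax": 0,"ay": 0,"az": 0,"gripper": 0}

```text
clock: 13.25
eef_pos: [576.9, -48.9, 110.4]
tool_rot: [-3.141, -0.005, -0.173]
force: [-0.1, -0.3, 10.8]
width: 0.3
gripper_force: 5.3
```

Run:
```python
from h import *
a=get('wrist');b=get('scene');print(b['state']['force'],b['state']['eef_pos'],b['state']['width'])
c=cv2.resize(b['color'][170:310,210:370],(457,400))
save(np.hstack([cv2.resize(a['color'][200:480,200:440],(343,400)),c]),'w6.png')
```

```text
[-0.79584233 -0.12658314 10.26702334] [576.87528928 -48.85251835 110.34329331] 0.07578074562230626
```

View pics/w6.png

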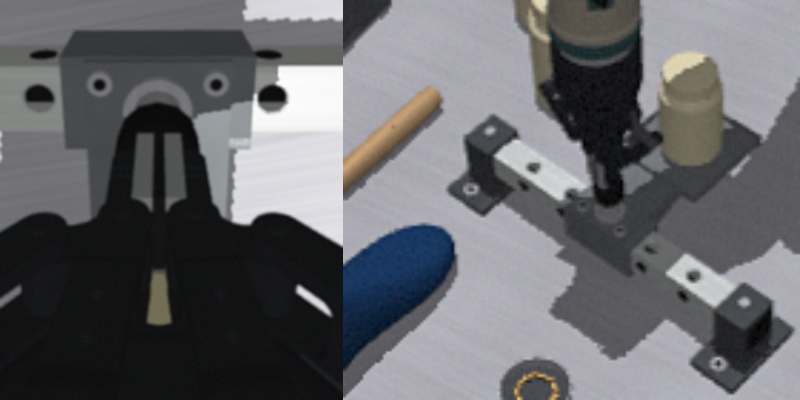

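The fingers shut without holding the knob. In the wrist crop the knob (158,115) is still visible beyond the tips. I'll work out where the tips really are.

Run:
```python
from h import *
d=get('wrist');s=d['state'];W=cloud(d);Ti=np.linalg.inv(np.array(d['T_tool_cam']))
T=T_of(d)@Ti
def proj(p):
    c=Ti@np.r_[p,1];x,y=c[:2]/c[2];f=1+d['k1']*(x*x+y*y);return (x*f*d['fx']+d['cx']).round(),(y*f*d['fy']+d['cy']).round(),c[2].round()
for z in(0,9,22): print(z,proj([0,0,z]),proj([11,0,z]))
print('knob top',proj((np.linalg.inv(T)@[574,-48,116,1])[:3]),'knob in tool',(np.linalg.inv(T)@[574,-48,103,1])[:3])
for r in range(255,400,6): print(r,[(W[r,c].round(0).tolist(),int(d['range_z'][r,c])) for c in(298,311,322)])
b=get('scene');Wb=cloud(b)
for r in range(238,268,3): print(r,[Wb[r,c].round(0).tolist() for c in(300,304,308)])
```

```text
0 (np.float64(310.0), np.float64(306.0), np.float64(168.0)) (np.float64(310.0), np.float64(285.0), np.float64(164.0))
9 (np.float64(310.0), np.float64(297.0), np.float64(176.0)) (np.float64(310.0), np.float64(276.0), np.float64(173.0))
22 (np.float64(310.0), np.float64(285.0), np.float64(189.0)) (np.float64(310.0), np.float64(266.0), np.float64(185.0))
knob top (np.float64(309.0), np.float64(317.0), np.float64(164.0)) knob in tool [-3.00648199 -0.35490406  7.3419105 ]
255 [([587.0, -44.0, 69.0], 204), ([588.0, -51.0, 73.0], 200), ([585.0, -57.0, 69.0], 204)]
261 [([586.0, -44.0, 73.0], 200), ([585.0, -51.0, 74.0], 200), ([583.0, -57.0, 73.0], 200)]
267 [([582.0, -43.0, 73.0], 201), ([583.0, -51.0, 80.0], 194), ([580.0, -56.0, 73.0], 202)]
273 [([582.0, -43.0, 82.0], 193), ([588.0, -51.0, 98.0], 176), ([580.0, -56.0, 82.0], 193)]
279 [([587.0, -45.0, 101.0], 173), ([588.0, -51.0, 105.0], 169), ([586.0, -56.0, 103.0], 172)]
285 [([588.0, -45.0, 109.0], 166), ([588.0, -51.0, 111.0], 163), ([585.0, -56.0, 108.0], 166)]
291 [([587.0, -45.0, 113.0], 162), ([586.0, -51.0, 114.0], 161), ([58
[... 1736 characters left out ...]
0, -47.0, 104.0], [581.0, -37.0, 107.0], [548.0, -48.0, 66.0]]
241 [[587.0, -46.0, 95.0], [584.0, -36.0, 99.0], [556.0, -42.0, 66.0]]
244 [[582.0, -51.0, 75.0], [578.0, -40.0, 78.0], [564.0, -38.0, 65.0]]
247 [[588.0, -47.0, 71.0], [585.0, -36.0, 76.0], [575.0, -30.0, 69.0]]
250 [[595.0, -42.0, 69.0], [591.0, -32.0, 72.0], [583.0, -25.0, 68.0]]
253 [[597.0, -42.0, 60.0], [597.0, -29.0, 68.0], [592.0, -20.0, 68.0]]
256 [[597.0, -43.0, 46.0], [597.0, -30.0, 55.0], [598.0, -16.0, 64.0]]
259 [[596.0, -44.0, 32.0], [598.0, -30.0, 43.0], [601.0, -15.0, 56.0]]
262 [[582.0, -55.0, -3.0], [598.0, -30.0, 31.0], [598.0, -17.0, 39.0]]
265 [[593.0, -48.0, 0.0], [585.0, -40.0, -3.0], [604.0, -14.0, 34.0]]
```

Evidence: the depth of the finger fronts (x=588) ends at z of about 117, on top of the knob, with the TCP at 110 and 10 N pushing up. The real tips therefore seem to stand about 28 mm farther back than stated, which also fits the 56 mm width seen at the jar's shoulder. I'll back off, open and measure the tips.

step_arm:
  plan:
    - {"dx": 0,"dy": 0,"dz": -0.02,"ax": 0,"ay": 0,"az": 0,"gripper": 0}
    - {"dx": 0,"dy": 0,"dz": 0,"ax": 0,"ay": 0,"az": 0,"gripper": 1}
    - {"dx": 0,"dy": 0,"dz": 0,"ax": 0,"ay": 0,"az": 0,"gripper": 1}
    - {"dx": 0,"dy": 0,"dz": 0,"ax": 0,"ay": 0,"az": 0,"gripper": 1}
    - {"dx": 0,"dy": 0,"dz": 0,"ax": 0,"ay": 0,"az": 0,"gripper": 1}
    - {"dx": 0,"dy": 0,"dz": 0,"ax": 0,"ay": 0,"az": 0,"gripper": 1}

```text
clock: 14.2
eef_pos: [574.5, -48.4, 114.2]
tool_rot: [3.142, 0.0, -0.173]
force: [0.5, -1.2, -0.3]
width: 85.5
gripper_force: 0.0
```

```bash
cat > tips.py <<'E'
from h import *
d=get('wrist');s=d['state'];W=cloud(d);print(s['eef_pos'],s['width'],s['force'])
T=T_of(d)@np.linalg.inv(np.array(d['T_tool_cam']))
L=(W-T[:3,3])@T[:3,:3]
for sg in(-1,1):
  m=(abs(L[...,0])<16)&(sg*L[...,1]>22)&(sg*L[...,1]<65)&(L[...,2]<26)
  q=L[m];print(sg,len(q),'tool z pct',np.percentile(q[:,2],[1,50,90,97,99,100]).round(1)); e=q[q[:,2]>np.percentile(q[:,2],96)];print(np.median(e,0).round(1))
hsv=cv2.cvtColor(d['color'],cv2.COLOR_RGB2HSV)
k=(hsv[...,2]<70)&(W[...,2]>85)&(W[...,2]<122)&(abs(L[...,1])<20)&(abs(L[...,0])<25)
q=W[k];print('knob',len(q),np.percentile(q,[1,50,99],axis=0).round(1).tolist())
E
python3 tips.py
```

```text
[574.46000008 -48.39313897 114.1906045 ] 85.47832109621413 [ 0.45564333 -1.18699275 -0.27664397]
-1 13347 tool z pct [-98.  -72.2 -38.6 -27.3 -23.  -18. ]
[  6.1 -42.4 -25.4]
1 12834 tool z pct [-97.9 -71.9 -37.8 -27.3 -23.  -19.1]
[  6.1  43.1 -25.4]
knob 3116 [[563.3, -61.7, 96.7], [579.3, -49.0, 115.6], [588.3, -35.2, 117.4]]
```

Confirmed: the open tips are at tool z of about -20, so I need to go about 36 mm lower. I'll descend and close.

step_arm:
  plan:
    - {"dx": 0,"dy": 0,"dz": 0.04,"ax": 0,"ay": 0,"az": 0,"gripper": 1}
    - {"dx": 0,"dy": 0,"dz": 0.05,"ax": 0,"ay": 0,"az": 0,"gripper": 1}
    - {"dx": 0,"dy": 0,"dz": 0.03,"ax": 0,"ay": 0,"az": 0,"gripper": 1}
    - {"dx": 0,"dy": 0,"dz": 0,"ax": 0,"ay": 0,"az": 0,"gripper": 1}
    - {"dx": 0,"dy": 0,"dz": 0,"ax": 0,"ay": 0,"az": 0,"gripper": 0}
    - {"dx": 0,"dy": 0,"dz": 0,"ax": 0,"ay": 0,"az": 0,"gripper": 0}
    - {"dx": 0,"dy": 0,"dz": 0,"ax": 0,"ay": 0,"az": 0,"gripper": 0}
    - {"dx": 0,"dy": 0,"dz": 0,"ax": 0,"ay": 0,"az": 0,"gripper": 0}
    - {"dx": 0,"dy": 0,"dz": 0,"ax": 0,"ay": 0,"az": 0,"gripper": 0}
    - {"dx": 0,"dy": 0,"dz": 0,"ax": 0,"ay": 0,"az": 0,"gripper": 0}

```text
clock: 15.5
eef_pos: [574.9, -48.2, 79.0]
tool_rot: [-3.141, -0.001, -0.173]
force: [-1.2, -0.0, 5.6]
width: 27.2
gripper_force: 59.0
```

The knob is gripped. Now lift it about 12.5 mm.

step_arm:
  plan:
    - {"dx": 0,"dy": 0,"dz": -0.012,"ax": 0,"ay": 0,"az": 0,"gripper": 0}
    - {"dx": 0,"dy": 0,"dz": -0.012,"ax": 0,"ay": 0,"az": 0,"gripper": 0}
    - {"dx": 0,"dy": 0,"dz": -0.012,"ax": 0,"ay": 0,"az": 0,"gripper": 0}
    - {"dx": 0,"dy": 0,"dz": -0.008,"ax": 0,"ay": 0,"az": 0,"gripper": 0}
    - {"dx": 0,"dy": 0,"dz": 0,"ax": 0,"ay": 0,"az": 0,"gripper": 0}
    - {"dx": 0,"dy": 0,"dz": 0,"ax": 0,"ay": 0,"az": 0,"gripper": 0}

```text
clock: 16.25
eef_pos: [574.7, -48.2, 91.4]
tool_rot: [-3.141, -0.0, -0.173]
force: [4.4, 1.3, -11.7]
width: 27.2
gripper_force: 59.6
```

Lift is 12.4 mm and the pull is 11.7 N, so the pin is clear. Slide 50 mm towards the jack (tool -y).

step_arm:
  plan:
    - {"dx": 0,"dy": -0.01,"dz": 0,"ax": 0,"ay": 0,"az": 0,"gripper": 0}
    - {"dx": 0,"dy": -0.02,"dz": 0,"ax": 0,"ay": 0,"az": 0,"gripper": 0}
    - {"dx": 0,"dy": -0.02,"dz": 0,"ax": 0,"ay": 0,"az": 0,"gripper": 0}
    - {"dx": 0,"dy": -0.02,"dz": 0,"ax": 0,"ay": 0,"az": 0,"gripper": 0}
    - {"dx": 0,"dy": -0.02,"dz": 0,"ax": 0,"ay": 0,"az": 0,"gripper": 0}
    - {"dx": 0,"dy": -0.02,"dz": 0,"ax": 0,"ay": 0,"az": 0,"gripper": 0}
    - {"dx": 0,"dy": -0.02,"dz": 0,"ax": 0,"ay": 0,"az": 0,"gripper": 0}
    - {"dx": 0,"dy": -0.02,"dz": 0,"ax": 0,"ay": 0,"az": 0,"gripper": 0}
    - {"dx": 0,"dy": -0.0125,"dz": 0,"ax": 0,"ay": 0,"az": 0,"gripper": 0}
    - {"dx": 0,"dy": -0.004,"dz": 0,"ax": 0,"ay": 0,"az": 0,"gripper": 0}
    - {"dx": 0,"dy": 0,"dz": 0,"ax": 0,"ay": 0,"az": 0,"gripper": 0}
    - {"dx": 0,"dy": 0,"dz": 0,"ax": 0,"ay": 0,"az": 0,"gripper": 0}

```text
clock: 17.75
eef_pos: [583.1, 0.2, 91.5]
tool_rot: [3.141, -0.0, -0.174]
force: [3.4, -4.5, -11.5]
width: 26.6
gripper_force: 59.8
```

49.1 mm travelled. Nudge about 0.7 mm more, then let the pin down.

step_arm:
  plan:
    - {"dx": 0,"dy": -0.0023,"dz": 0,"ax": 0,"ay": 0,"az": 0,"gripper": 0}
    - {"dx": 0,"dy": 0,"dz": 0.01,"ax": 0,"ay": 0,"az": 0,"gripper": 0}
    - {"dx": 0,"dy": 0,"dz": 0.01,"ax": 0,"ay": 0,"az": 0,"gripper": 0}
    - {"dx": 0,"dy": 0,"dz": 0.01,"ax": 0,"ay": 0,"az": 0,"gripper": 0}
    - {"dx": 0,"dy": 0,"dz": 0.01,"ax": 0,"ay": 0,"az": 0,"gripper": 0}
    - {"dx": 0,"dy": 0,"dz": 0.004,"ax": 0,"ay": 0,"az": 0,"gripper": 0}
    - {"dx": 0,"dy": 0,"dz": 0,"ax": 0,"ay": 0,"az": 0,"gripper": 0}
    - {"dx": 0,"dy": 0,"dz": 0,"ax": 0,"ay": 0,"az": 0,"gripper": 0}
    - {"dx": 0,"dy": 0,"dz": 0,"ax": 0,"ay": 0,"az": 0,"gripper": 0}

```text
clock: 18.88
eef_pos: [583.5, 1.6, 79.0]
tool_rot: [-3.141, -0.001, -0.173]
force: [-1.1, -3.2, 4.3]
width: 26.9
gripper_force: 61.2
```

Run:
```python
from h import *
b=get('scene');W=cloud(b);print(b['state']['force'],b['state']['eef_pos'])
hsv=cv2.cvtColor(b['color'],cv2.COLOR_RGB2HSV)
m=(hsv[...,0]>18)&(hsv[...,0]<36)&(abs(W[...,2]-167)<4)&(np.hypot(W[...,0]-473,W[...,1]-21)<50)
A=W[m];print('cap',np.median(A,0),len(A))
save(cv2.resize(b['color'][150:310,220:400],(675,600)),'fin.png')
```

```text
[-1.11593772 -3.18503247  4.30219697] [583.47588865   1.58068241  78.97620609]
cap [473.13674531  23.70639086 166.06927768] 226
```

View pics/fin.png

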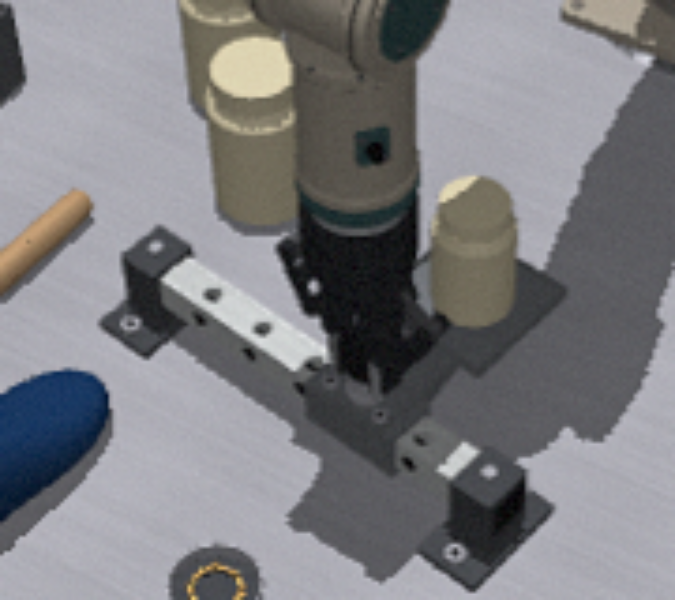

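The picture shows the carrier one hole nearer the jack, with the jar upright on the tray. The TCP is back at 79.0 mm, the height at which the knob was gripped with the pin home, with a light push down. The pin is home and the knob is held.

```bash
python3 -c "
from cell import ctrl
print(ctrl.finish_job())"
```

```text
the job is handed in; nothing more can be done
None
```

I handed the job in at about 19 s with the jar upright on the tray, the carrier about 50 mm along towards the last jack with the pin home by height and force, and the knob still gripped; the hand-in call gave no verdict, and one first grasp at the knob closed on top of it and had to be redone lower.

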